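# Press a flow-cartridge plug home with bench-mounted locking pliers

## Task

Stand the flow cartridge (the one whose plug still sticks out) in the open jaws of the bench-mounted locking pliers, plug facing the moving jaw, gently pushed back until you feel it bear on the throat stop, close against the fixed jaw, and let go of it. Gently squeeze the moving handle towards the fixed one until the pliers snap over centre and stay locked by themselves, pressing the plug fully in, and take your hand off. Then free them by flicking the release lever (do not pry the handle open), leaving the pliers open, the cartridge standing where it was clamped, and the other things on the bench undisturbed.

Things in the scene. Friction and masses are not known exactly. Their poses are not given: they have to be found in the camera images.
- pliers: Steel locking pliers lying flat on a grey plate fixed to the bench (x -60 to 105, y -50 to 60 mm, top z 12 mm). Origin at bench level; x runs from handles to jaws, y from the fixed to the moving side, z up. Fixed handle: bar x -155 to -10, y 0 to 12, z 30 to 52 mm. Cover plate over the pivots: x -66 to 9, y -5 to 55, top z 57 mm.
- nest (a point): Where the underside centre of a fully seated cartridge stands, touching stop and fixed jaw: pliers' x 45, y 0, z 12 mm; axes of the pliers. The fixed jaw is a bar x -2 to 93, z 28 to 52 mm in the pliers' frame, its flat face at y = -12 mm; the mouth is open above and towards +x.
- pad_face (a point): Centre of the flat face (24 x 20 mm) of the sprung steel pad on the moving jaw. It presses towards the pliers' -y and gives up to 6 mm at 8 N/mm after 12 N. Open, it lies at about x 48, y 31, z 40 mm in the pliers' frame; the jaw bar (top z 52 mm) slants outward behind it. It swings in 18 mm by the centre of the handle's travel.
- throat_stop: Dark steel block on the plate deep between the jaws, fixed to the pliers; origin and axes are those of the pliers. Its face towards the jaw tips is at x = 28 mm; y -12 to 12, z 12 to 38 mm. Rigid; ramming the cartridge on it with over 25 N is a fault; a firm touch is 3 to 8 N.
- handle (a joint): Moving handle's angle (rad): 0 open, 0.37 centre, 0.43 locked at its stop. A weak spring opens it. Loaded, it takes up to about 12 N at handle_grip, most at 0.1 to 0.3; past 0.37 it snaps on and stays locked. Over 35 N is a fault. Bar 10 mm thick (black sleeve 12), z 30 to 52 mm, 105 mm long towards -x from its pivot at pliers' x -52, y 42 mm.
- handle_grip (a point): Point on the outer (+y) face of the moving handle, 60 mm along x from its pivot, mid-height (z 41 mm); axes of the handle, x along it towards the jaws. Here the outer faces of the two handles are about 64 mm apart when open, 38 mm (and parallel) when locked.
- squeeze_mid (a point): Fixed point midway between the two handles' outer faces when locked, at x -112, y 19, z 41 mm in the pliers' frame, with the pliers' axes. Open, the midpoint of the outer faces here is 13 mm farther to +y; the fixed handle (outer face y = 0) does not give.
- release (a joint): Angle of the release lever (rad), 0 at rest, at most 0.6. Pushing its paddle towards the pliers' -y raises it; at about 0.1 its nose meets the locked handle, by about 0.4 it has pushed it back over centre and the handle springs open. 2 to 6 N at the paddle; a spring returns it. Pivot at pliers' x -142, y 16 mm; lever 66 mm long towards -x.
- paddle (a point): Centre of the +y face of the release lever's upright paddle, the dark plate beyond the handle ends: 24 mm long (x), 6 mm thick (y), z 31 to 77 mm. At rest at x -196, y 19, z 54 mm in the pliers' frame; axes of the lever, parallel to the pliers' at rest.
- cartridge: Aluminium flow cartridge, loose, about 0.16 kg: block 34 (x) x 24 (y) x 44 (z) mm with a square neck 16 x 16 mm, 30 mm tall, on top (top at z 74 mm). Origin at the centre of its underside. A round black plug sticks out of its +y face. Pick it by the neck.
- plug (a joint): How far the plug is pressed in (m): near 0 as found, 0.005 home. Takes 14 N and stays where it is left.
- plug_tip (a point): Centre of the plug's outer end, diameter 14 mm, 28 mm above the cartridge's underside; it stands 9 mm off the +y face as found, 4 mm when home.
- spare: Bystander: a finished cartridge, same block, with a round neck (diameter 16, 16 mm tall) and no plug sticking out. Origin under its centre.
- beaker: Bystander: empty glass beaker, diameter 64, height 85 mm; origin under its centre.
- bottle: Bystander: amber bottle, diameter 56, height 110 mm; origin under its centre.
- mouse: Bystander: black computer mouse 100 x 60 x 34 mm; origin under its centre.
- screwdriver: Bystander: screwdriver lying flat, along its x.
- dishes: Bystander: stack of clear dishes, diameter 90, height 30 mm; origin under its centre.
- tape: Bystander: roll of paper tape, outer diameter 84, height 25 mm; origin under its centre.
Mind the look-alikes: they are no part of the job. What is shaped like the cartridge but pink, purple or red is not meant.

How it is judged:
By the outcome, as a careful person would: the job done as asked, in the order asked, and still so for the second after the job is handed in, with the robot touching nothing.
It also fails if it takes over 70 s, if anything falls off the work surface, if the arm or the gripper's body presses on something with over 40 N, if the wrist force passes 120 N, or if a joint passes its speed limit or range.

## Robot

A 6-joint arm with a two-finger parallel gripper is mounted at the origin on the work surface. World frame = base frame: x ahead of the robot, y to its left, z up, the work surface at z = 0. Lengths are in m, angles in rad, forces in N, time in s.
With the tool pointing down it reaches from about 0.3 to 0.875 m from the base axis. Payload 4.2 kg.
Tool frame: the origin (TCP) lies midway between the tips of the shut fingers; the grasp point (between the pads) lies 19 mm behind it; z points along the fingers, y is the direction in which the jaws open and shut (so a half turn about z gives the same grasp; the last joint's range is limited). The gripper opens to 85 mm and grips with 20 to 120 N. Pads are 22 mm wide; open, the fingers measure 114 mm over their backs; the gripper's body (76 mm by 85 mm) begins 54 mm behind the grasp point. The pads swing forward as they close: fully open they stand 13 mm farther back than shut.
Start: joints at [-1.303, 0.32, 1.565, -0, 1.257, -0.02], TCP at [0.163, -0.551, 0.231] pointing down, gripper open.
Joint ranges: [-3.11, 3.11], [-0.84, 2.01], [0.21, 2.61], [-1.34, 4.49], [0.05, 2.63], [-2.56, 2.56]. Speed limits (rad/s): [2.57, 2.57, 3.14, 3.14, 3.14, 3.14].

## Interface

Orientations are given as a rotation vector (axis times angle).
In Python, from rig import ctrl gives the robot as it stands.
- The arm moves only by the tool jog_arm, never from a script. Its argument "increments" is a list of rows, each an object with "jaw": the closure, from 0 (fully open) to 1 (shut); "delta_pos": the shift along the tool's x, y, z in m, a list of three; "rotation": the turn, a rotation vector about the tool's x, y, z in degrees, a list of three. In form: [{"jaw": jaw, "delta_pos": [x, y, z], "rotation": [rx, ry, rz]}, ...]. A call has 1 to 12 rows; each row shifts and turns the commanded pose from where the row before left it, along the tool's axes as they then stand; what a row does not reach is not made up. A row lasts 1/10 s, in which the tool goes at most 50 mm and 8.59 degrees, less where a joint would pass 70% of its speed; a pose out of reach is approached as far as the arm can. A call is refused whole if a number of a shift passes 0.05 or a number of a turn 8.59, either way. A call with a gripper value outside its range is refused whole. The fingers move at their own pace and stop on an object; the grip force is fixed at half the most. Time passes only in rows, so rows that do not move let the fingers close. It gives the time, the measured TCP pose, the force and the opening at its end, in the units of the state.
- ctrl.state(): the state, without advancing time (a new reading comes with each control period).
- ctrl.capture(name): name is "side" or "top" or "wrist"; returns the picture (480x640x3 uint8, red, green, blue); there is no depth.
- ctrl.calibration(name): a dict with "camera_matrix" (3x3 intrinsics, pixels), "dist_coeffs" ([k1, k2, p1, p2, k3] as OpenCV has them; the pictures are not rectified), "R" (3x3) and "t" (3): a world point X has camera coordinates R X + t. Camera axes: x right, y down, z forward; pixel columns grow to the right and rows downward; lengths in m; the calibration is good to about 2 mm. A picture is of the moment at which its call begins: read the wrist's pose just before it. calibration takes no time and is no camera call; for the wrist camera it gives the pose at the moment of the call.
- ctrl.hand_in(): hands the job in, once; it reports no verdict.
The state is a dict: "t": time; "joints": joint angles; "joint_velocities": joint speeds; "joint_torque": joint torques, N m; "ee_pos": TCP position; "eef_rot": TCP orientation; "wrist_force": force on the tool from outside, world axes, zero at the start; "wrist_torque": the same for the moment, N m; "gripper_width": finger opening in m.
Only numpy, scipy, OpenCV 4.12 (cv2) and the standard library are available. Lean on these libraries where they do the work, as an engineer would, in place of code of your own. Each camera call takes 0.05 s, during which the arm holds its last target. There are 200 camera calls.

## Working session

There is one attempt and no reset: what is moved stays moved. The work goes in short steps, Python scripts to look and compute and a tool call to move; the robot and the scene stay as the last step left them, time stands still between calls to the robot, and variables do not carry over. Pictures are saved under pics/ and viewed, about 8 in all and at most 12, crops included, and the job is handed in when it is done.

Besides the shell and the picture viewer there is one more tool, called after "Emit:" in YAML: its name, and indented under it one key for each argument. jog_arm: Moves the arm, as the interface text tells. Its arguments: {"type":"object","properties":{"increments":{"type":"array"}},"required":["increments"]}

```bash
mkdir -p pics; cat > h.py <<'E'
import numpy as np, cv2
from rig import ctrl
from scipy.spatial.transform import Rotation as Rn
def snap(cam,fn):
    im=ctrl.capture(cam)[:,:,::-1].copy(); cv2.imwrite('pics/'+fn,im); return im
def ray(c,uv):
    K=np.array(c['camera_matrix']);d=np.array(c['dist_coeffs']);R=np.array(c['R']);t=np.array(c['t'])
    p=cv2.undistortPoints(np.array(uv,float).reshape(-1,1,2),K,d).reshape(-1,2)
    return -R.T@t,(R.T@np.c_[p,np.ones(len(p))].T).T
def onz(c,uv,z):
    o,d=ray(c,uv); z=np.broadcast_to(z,len(d)); return o+d*((z-o[2])/d[:,2])[:,None]
def proj(c,X):
    return cv2.projectPoints(np.array(X,float).reshape(-1,1,3),cv2.Rodrigues(np.array(c['R']))[0],np.array(c['t']),np.array(c['camera_matrix']),np.array(c['dist_coeffs']))[0].reshape(-1,2)
E
python3 - <<'E'
from h import *
for n in('top','side'):
    snap(n,n+'0.png');c=ctrl.calibration(n);print(n,-np.array(c['R']).T@c['t'],np.round(c['R'],2).tolist(),c['camera_matrix'][0][0])
s=ctrl.state();print(s['ee_pos'],s['eef_rot'],s['wrist_force'],s['gripper_width'])
E
```

```text
top [ 0.47209193 -0.05829593  1.13458426] [[-0.01, -1.0, 0.02], [-1.0, 0.0, -0.06], [0.06, -0.02, -1.0]] 442.52665099734907
side [0.20968264 0.47807863 0.83510463] [[-0.84, -0.54, 0.01], [-0.42, 0.65, -0.63], [0.34, -0.53, -0.77]] 491.96248058491875
[ 0.1631007  -0.55093266  0.23055213] [-3.10754434e+00 -4.50273598e-01  3.20796122e-04] [-0.15579616  0.95385052  0.20456467] 0.08533314093944894
```

View pics/top0.png

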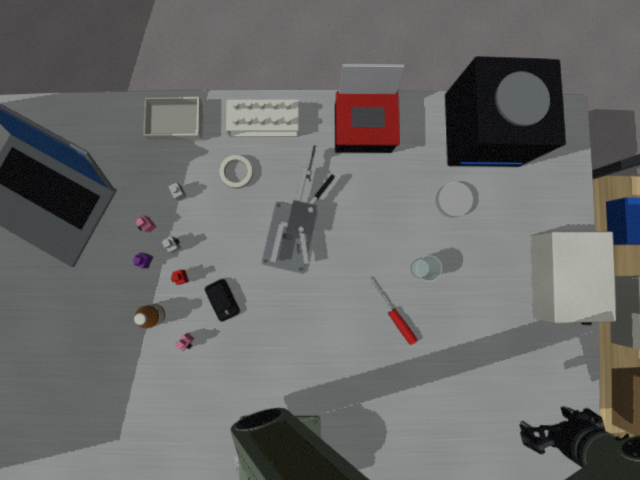

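View pics/side0.png

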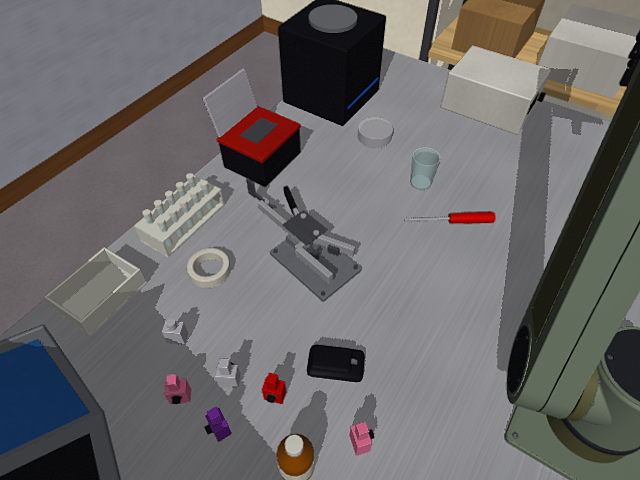

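Candidates are two grey blocks: top (177,190) / side (174,330), and top (171,243) / side (227,372). The pink, purple and red ones are out. I'll use an enlarged crop to tell the square neck with plug from the spare, and to see the pliers.

```bash
python3 - <<'E'
from h import *
t=cv2.imread('pics/top0.png');s=cv2.imread('pics/side0.png')
r=lambda im,x,y,w,h,W,H:cv2.resize(im[y:y+h,x:x+w],(W,H),interpolation=cv2.INTER_CUBIC)
a=np.hstack([r(t,150,170,60,90,200,300),r(s,150,310,90,90,300,300),r(s,240,170,130,130,300,300)])
b=r(t,250,140,100,140,214,300)
b=np.hstack([r(t,255,140,80,75,320,300),r(t,255,200,80,75,320,300),np.zeros((300,160,3),np.uint8)])
cv2.imwrite('pics/c1.png',np.vstack([a,b]))
E
```

```text
(no output)
```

View pics/c1.png

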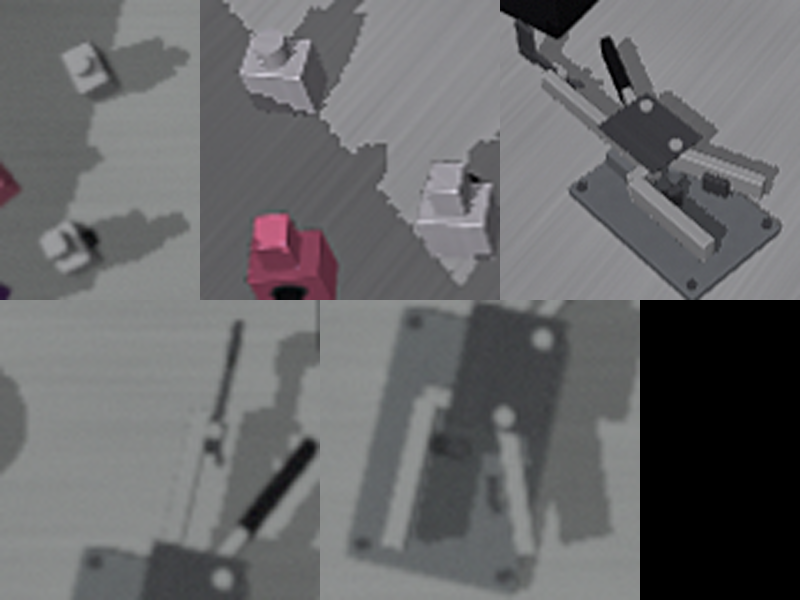

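Target is top (171,243): a square neck with a black plug at about (177,240). Top (177,190) has a round neck and no plug, so it is the spare. Plate corners in top: about (262,263), (307,274), (275,201).

```bash
python3 - <<'E'
from h import *
c=ctrl.calibration('top')
P=onz(c,[(261.8,263.3),(307.5,274.2),(275.5,201.2)],.012);print(P.round(4).tolist())
print(np.linalg.norm(P[1]-P[0]),np.linalg.norm(P[2]-P[0]))
x=P[0]-P[2];yaw=np.degrees(np.arctan2(x[1],x[0]));y=P[1]-P[0];print(yaw,np.degrees(np.arctan2(y[1],y[0]))-90)
print('neck',onz(c,[(168.3,242.5)],.074),'plug',onz(c,[(177.3,241)],.03))
w=ctrl.calibration('wrist');s=ctrl.state()
R=Rn.from_rotvec(s['eef_rot']).as_matrix();print('tool',R.round(3).tolist())
o=-np.array(w['R']).T@w['t'];print('cam in tool',R.T@(o-s['ee_pos']),(np.array(w['R'])@R).round(3).tolist(),w['camera_matrix'][0][0])
E
```

```text
[[0.489, 0.0423, 0.012], [0.4608, -0.0733, 0.012], [0.6473, 0.0075, 0.012]]
0.11895117229270064 0.16213633654164714
167.61179001674608 -193.69751624470865
neck [[0.53891186 0.26199634 0.074     ]] plug [[0.54534326 0.25260397 0.03      ]]
tool [[0.959, 0.284, -0.0], [0.284, -0.959, 0.002], [0.0, -0.002, -1.0]]
cam in tool [ 0.07583082 -0.0008499  -0.14171154] [[-0.0, 1.0, -0.0], [-0.956, -0.0, -0.292], [-0.292, -0.0, 0.956]] 416.4356621047176
```

Emit:
jog_arm:
  increments:
    - {"jaw": 0,"delta_pos": [0.033,-0.036,0],"rotation": [0,0,0]}
    - {"jaw": 0,"delta_pos": [0.033,-0.036,0],"rotation": [0,0,0]}
    - {"jaw": 0,"delta_pos": [0.033,-0.036,0],"rotation": [0,0,0]}
    - {"jaw": 0,"delta_pos": [0.033,-0.036,0],"rotation": [0,0,0]}
    - {"jaw": 0,"delta_pos": [0.033,-0.036,0],"rotation": [0,0,0]}
    - {"jaw": 0,"delta_pos": [0.033,-0.036,0],"rotation": [0,0,0]}
    - {"jaw": 0,"delta_pos": [0.033,-0.036,0],"rotation": [0,0,0]}
    - {"jaw": 0,"delta_pos": [0.033,-0.036,0],"rotation": [0,0,0]}
    - {"jaw": 0,"delta_pos": [0.033,-0.036,0],"rotation": [0,0,0]}
    - {"jaw": 0,"delta_pos": [0.033,-0.036,0],"rotation": [0,0,0]}
    - {"jaw": 0.2,"delta_pos": [0.033,-0.036,0],"rotation": [0,0,0]}
    - {"jaw": 0.4,"delta_pos": [0.033,-0.036,0],"rotation": [0,0,0]}

```text
t: 1.3
ee_pos: [0.4206, -0.0227, 0.2313]
eef_rot: [3.109, 0.451, 0.0]
wrist_force: [0.5, -0.3, -1.0]
gripper_width: 0.059
```

Emit:
jog_arm:
  increments:
    - {"jaw": 0.4,"delta_pos": [0.034,-0.036,0],"rotation": [0,0,0]}
    - {"jaw": 0.4,"delta_pos": [0.034,-0.036,0],"rotation": [0,0,0]}
    - {"jaw": 0.4,"delta_pos": [0.034,-0.036,0],"rotation": [0,0,0]}
    - {"jaw": 0.4,"delta_pos": [0.034,-0.036,0],"rotation": [0,0,0]}
    - {"jaw": 0.4,"delta_pos": [0.034,-0.036,0],"rotation": [0,0,0]}
    - {"jaw": 0.4,"delta_pos": [0.034,-0.036,0],"rotation": [0,0,0]}
    - {"jaw": 0.4,"delta_pos": [0,0,0],"rotation": [0,0,-8.5]}
    - {"jaw": 0.4,"delta_pos": [0,0,0],"rotation": [0,0,-8.5]}
    - {"jaw": 0.4,"delta_pos": [0,0,0],"rotation": [0,0,0]}

```text
t: 2.2
ee_pos: [0.5544, 0.2407, 0.2304]
eef_rot: [3.008, 0.906, -0.003]
wrist_force: [0.2, 0.4, -0.9]
gripper_width: 0.0509
```

```bash
python3 - <<'E'
from h import *
import pickle
c=ctrl.calibration('wrist');s=ctrl.state();pickle.dump((c,s),open('w1.pkl','wb'))
snap('wrist','w1.png');print(s['ee_pos'],Rn.from_rotvec(s['eef_rot']).as_matrix().round(3).tolist(),s['joints'])
E
```

```text
[0.55439271 0.24066187 0.23037713] [[0.834, 0.552, -0.001], [0.552, -0.834, -0.001], [-0.002, -0.0, -1.0]] [ 3.90608609e-01  3.67461053e-01  1.49467707e+00 -1.67538848e-04
  1.28110276e+00  1.37649611e+00]
```

View pics/w1.png

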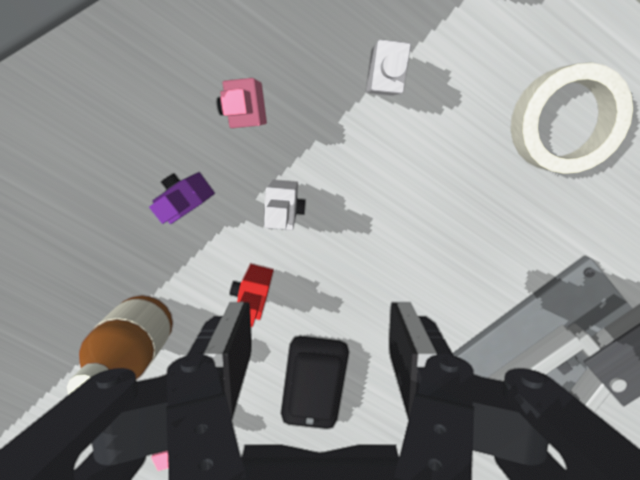

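Cartridge at (282,205), plug at (300,206), neck at (277,214). Enlarging for corners.

```bash
python3 - <<'E'
from h import *
t=cv2.imread('pics/w1.png')
cv2.imwrite('pics/c2.png',cv2.resize(t[170:240,250:320],(700,700)[:2],interpolation=cv2.INTER_CUBIC)[:600])
E
```

```text
(no output)
```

View pics/c2.png

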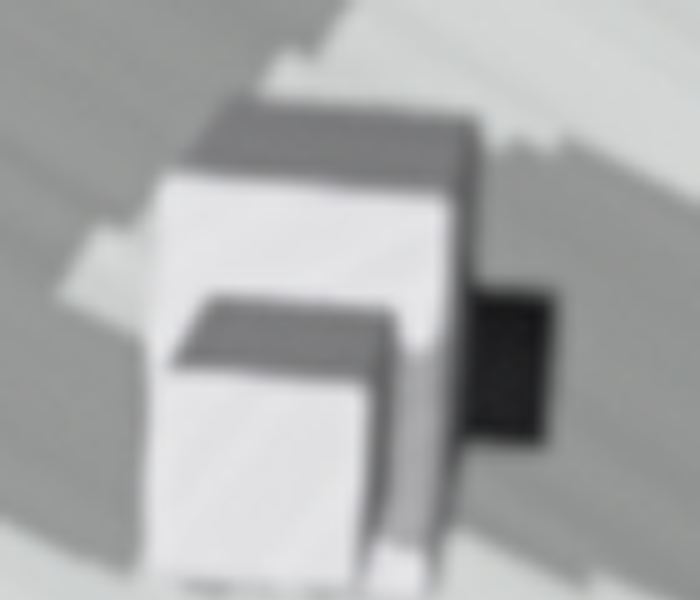

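```bash
python3 - <<'E'
from h import *
import pickle
c,s=pickle.load(open('w1.pkl','rb'))
f=lambda L:[(250+(u+.5)/10-.5,170+(v+.5)/10-.5) for u,v in L]
N=onz(c,f([(170,368),(372,378),(352,583),(155,580)]),.074)
B=onz(c,f([(160,178),(452,192)]),.044)
ang=lambda d:np.degrees(np.arctan2(d[1],d[0]))
n=N.mean(0);print('neck',n.round(4),[np.linalg.norm(N[i]-N[i-1]).round(4) for i in range(4)],ang(N[1]-N[0]),ang(N[2]-N[3]),ang(N[0]-N[3])-90,ang(N[1]-N[2])-90)
y=B[1]-B[0];print('block +y',ang(y),np.linalg.norm(y));yaw=ang(y)+90
u=y/np.linalg.norm(y);x=np.array([u[1],-u[0],0]) # cart x
print('ctr from block edge',B.mean(0)-x*.017, B.mean(0)+x*.017)
o,d=ray(c,f([(510,365)]));print(onz(c,f([(555,365)]),.028))
E
```

```text
neck [0.5391 0.2699 0.074 ] [np.float64(0.0161), np.float64(0.0147), np.float64(0.0156), np.float64(0.0146)] -59.3606776662204 -57.38858426924336 -62.631554281580534 -63.300188836865544
block +y -59.21670765193941 0.023102073785765037
ctr from block edge [0.56798234 0.28692141 0.044     ] [0.53877263 0.26952047 0.044     ]
[[0.54886496 0.25248435 0.028     ]]
```

Emit:
jog_arm:
  increments:
    - {"jaw": 0.4,"delta_pos": [0.003,-0.033,0],"rotation": [0,0,0]}
    - {"jaw": 0.4,"delta_pos": [0,0,0.04],"rotation": [0,0,3.5]}
    - {"jaw": 0.4,"delta_pos": [0,0,0.04],"rotation": [0,0,0]}
    - {"jaw": 0.4,"delta_pos": [0,0,0.04],"rotation": [0,0,0]}
    - {"jaw": 0.4,"delta_pos": [0,0,0.03],"rotation": [0,0,0]}
    - {"jaw": 0.4,"delta_pos": [0,0,0.02],"rotation": [0,0,0]}
    - {"jaw": 0.4,"delta_pos": [0,0,0.013],"rotation": [0,0,0]}
    - {"jaw": 0.4,"delta_pos": [0,0,0],"rotation": [0,0,0]}

```text
t: 3.05
ee_pos: [0.5379, 0.2687, 0.0467]
eef_rot: [3.035, 0.81, -0.005]
wrist_force: [-0.6, -0.4, 0.2]
gripper_width: 0.0511
```

```bash
python3 - <<'E'
from h import *
snap('wrist','w2.png')
E
```

```text
(no output)
```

View pics/w2.png

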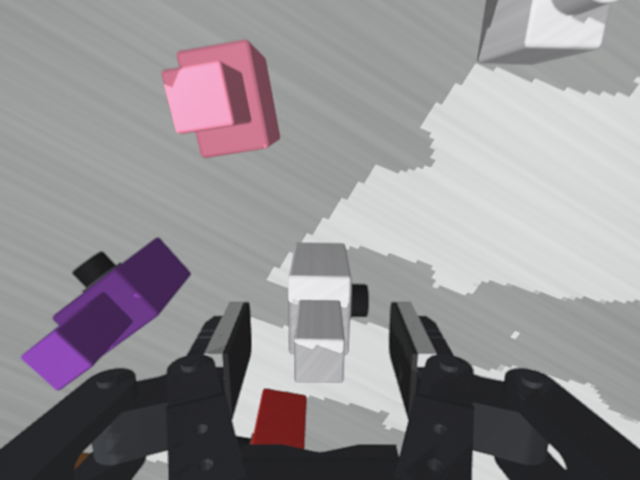

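Neck at (320,350) sits centred and square between the fingers; plug at (360,300) points to the right finger. Closing.

Emit:
jog_arm:
  increments:
    - {"jaw": 0.6,"delta_pos": [0,0,0],"rotation": [0,0,0]}
    - {"jaw": 0.8,"delta_pos": [0,0,0],"rotation": [0,0,0]}
    - {"jaw": 1,"delta_pos": [0,0,0],"rotation": [0,0,0]}
    - {"jaw": 1,"delta_pos": [0,0,0],"rotation": [0,0,0]}
    - {"jaw": 1,"delta_pos": [0,0,0],"rotation": [0,0,0]}

```text
t: 3.6
ee_pos: [0.5398, 0.2699, 0.0498]
eef_rot: [-3.034, -0.812, -0.005]
wrist_force: [-0.6, 0.4, 6.5]
gripper_width: 0.0149
```

```bash
python3 - <<'E'
from h import *
s=ctrl.state();R=Rn.from_rotvec(s['eef_rot']).as_matrix();print(R.round(3).tolist(),s['gripper_width'],s['ee_pos'],s['wrist_force'])
E
```

```text
[[0.866, 0.5, 0.003], [0.5, -0.866, 0.001], [0.003, 0.0, -1.0]] 0.014915461662315704 [0.53979403 0.26994247 0.04977996] [-0.62162873  0.41212808  6.48880727]
```

Emit:
jog_arm:
  increments:
    - {"jaw": 1,"delta_pos": [0,0,-0.02],"rotation": [0,0,0]}
    - {"jaw": 1,"delta_pos": [0,0,-0.04],"rotation": [0,0,0]}
    - {"jaw": 1,"delta_pos": [0,0,-0.04],"rotation": [0,0,0]}
    - {"jaw": 1,"delta_pos": [0,0,-0.03],"rotation": [0,0,0]}
    - {"jaw": 1,"delta_pos": [-0.0296,0.0278,0],"rotation": [0,0,0]}
    - {"jaw": 1,"delta_pos": [-0.0296,0.0278,0],"rotation": [0,0,0]}
    - {"jaw": 1,"delta_pos": [-0.0296,0.0278,0],"rotation": [0,0,0]}
    - {"jaw": 1,"delta_pos": [-0.0296,0.0278,0],"rotation": [0,0,0]}
    - {"jaw": 1,"delta_pos": [-0.0296,0.0278,0],"rotation": [0,0,0]}
    - {"jaw": 1,"delta_pos": [-0.0296,0.0278,0],"rotation": [0,0,0]}
    - {"jaw": 1,"delta_pos": [-0.0296,0.0278,0],"rotation": [0,0,0]}

```text
t: 4.7
ee_pos: [0.4555, -0.004, 0.178]
eef_rot: [3.034, 0.813, -0.001]
wrist_force: [1.1, -1.3, -2.5]
gripper_width: 0.0144
```

Emit:
jog_arm:
  increments:
    - {"jaw": 1,"delta_pos": [0,0,0],"rotation": [0,0,8.54]}
    - {"jaw": 1,"delta_pos": [0,0,0],"rotation": [0,0,8.54]}
    - {"jaw": 1,"delta_pos": [0,0,0],"rotation": [0,0,8.54]}
    - {"jaw": 1,"delta_pos": [0,0,0],"rotation": [0,0,8.54]}
    - {"jaw": 1,"delta_pos": [0,0,0],"rotation": [0,0,8.54]}
    - {"jaw": 1,"delta_pos": [0,0,0],"rotation": [0,0,0]}

```text
t: 5.3
ee_pos: [0.4562, -0.0027, 0.178]
eef_rot: [3.122, -0.347, -0.001]
wrist_force: [0.5, -0.3, -2.1]
gripper_width: 0.0148
```

```bash
python3 - <<'E'
from h import *
import pickle
c=ctrl.calibration('wrist');s=ctrl.state();pickle.dump((c,s),open('w3.pkl','wb'))
snap('wrist','w3.png');print(s['ee_pos'],Rn.from_rotvec(s['eef_rot']).as_matrix().round(3).tolist(),s['joints'],s['gripper_width'],s['wrist_force'])
E
```

```text
[ 0.45618838 -0.00265977  0.17802664] [[0.976, -0.22, -0.001], [-0.22, -0.976, -0.0], [-0.001, 0.0, -1.0]] [-3.09464569e-02  1.78695427e-01  1.90434012e+00 -1.56139922e-04
  1.05938720e+00  1.76155921e+00] 0.014809843062969535 [ 0.46016896 -0.26982106 -2.13936595]
```

View pics/w3.png

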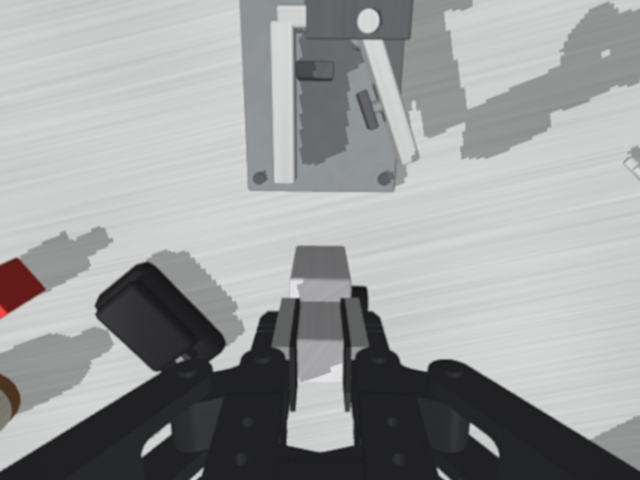

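The pliers show clearly: fixed jaw bar right edge at u≈295 from v 25 to 183, throat stop near (317,70), pad near (370,108), plate front edge at v≈190. Getting sub-pixel edges numerically.

```bash
python3 - <<'E'
from h import *
import pickle
c,s=pickle.load(open('w3.pkl','rb'))
g=cv2.cvtColor(cv2.imread('pics/w3.png'),6).astype(int)
for v in(120,170): print('row',v,g[v,244:256],'|',g[v,268:304])
print('plate front',g[180:200,330],g[180:200,300]);print('jaw end',g[176:190,284])
print('stop col 310',g[55:90,310],'col 325',g[55:90,325]);print('stop row',g[70,292:340])
E
```

```text
row 120 [198 165 147 148 149 148 148 147 147 148 147 147] | [148 147 146 147 164 194 209 213 213 212 212 211 211 210 208 208 208 207
 207 207 208 211 214 210 190 159 127 106 116 138 148 142 125 110 106 106]
row 170 [213 212 200 169 148 146 148 147 148 148 148 149] | [149 149 150 148 148 161 192 207 211 211 210 209 208 207 206 206 204 203
 204 205 207 207 210 207 197 172 141 111 109 133 147 149 150 150 150 150]
plate front [146 146 145 145 146 148 148 148 148 146 146 164 193 207 210 210 212 213
 215 215] [147 147 147 146 147 147 148 147 147 146 152 171 193 204 208 209 210 211
 212 212]
jaw end [204 204 204 203 204 201 191 169 154 149 148 149 147 146]
stop col 310 [105 105 105 104 102  90  79  74  76  75  75  75  76  76  75  75  74  74
  74  73  72  69  62  54  55  73  92 104 107 107 107 107 107 107 106] col 325 [106 106 107 107 104  98  91  94  98 100  99  98  99  99 100 101 101 102
 103 102 103 101  92  76  61  68  89 104 107 107 107 107 106 106 106]
stop row [178 145 111  86  72  72  74  74  74  74  74  74  75  74  73  74  75  75
  75  75  77  77  81  89  95  99  98  98  98  99  98  99 100 101 101 103
 103 103 105 100  94  89  97 105 107 107 106 107]
```

```bash
python3 - <<'E'
from h import *
import pickle
c,s=pickle.load(open('w3.pkl','rb'))
J=onz(c,[(293,120),(293.4,170),(272.4,120),(273.6,170)],.052)
d=J[0]-J[1];d2=J[2]-J[3]
for q in(d,d2): print('yaw of -x',np.degrees(np.arctan2(q[1],q[0])))
PF=onz(c,[(300,191.2),(330,191.2),(245.2,120),(246.9,170)],.012)
q=PF[1]-PF[0];print('front edge y dir',np.degrees(np.arctan2(q[1],q[0]))+90); q=PF[2]-PF[3];print('plate side',np.degrees(np.arctan2(q[1],q[0])))
th=np.radians(-12.7)
ex=-np.array([np.cos(th),np.sin(th),0]);ey=np.array([-ex[1],ex[0],0])
tip=onz(c,[(284,182.8)],.052)[0];st=onz(c,[(325,76.8),(310,76.8)],.038);st0=onz(c,[(325,79.6)],.012)
# origin coords along ex and ey
print('x0 from tip',tip@ex-.093,'stop top',st@ex-.028,'stop bot',st0@ex-.028,'plate',PF[:2]@ex-.105)
print('y0 from jaw',J[:2]@ey+.012,'plate side',PF[2:]@ey+.05)
print('TCP in xy',np.array(s['ee_pos'])@ex,np.array(s['ee_pos'])@ey,'ex',ex)
# held block: top front edge
E
```

```text
yaw of -x -13.377396652670859
yaw of -x -13.29385620925849
front edge y dir -12.720064031883751
plate side -13.850159581339883
x0 from tip -0.57162716196623 stop top [-0.57094463 -0.57094652] stop bot [-0.57119497] plate [-0.57103742 -0.5710296 ]
y0 from jaw [-0.10344292 -0.10380324] plate side [-0.10163492 -0.10233755]
TCP in xy -0.4456122628122051 -0.09769658114763109 ex [-0.97553454  0.2198462  -0.        ]
```

Emit:
jog_arm:
  increments:
    - {"jaw": 1,"delta_pos": [0,0,0],"rotation": [0,0,0.6]}
    - {"jaw": 1,"delta_pos": [0.025,-0.0036,0],"rotation": [0,0,0]}
    - {"jaw": 1,"delta_pos": [0.03,0,0],"rotation": [0,0,0]}
    - {"jaw": 1,"delta_pos": [0,0,0.02],"rotation": [0,0,0]}
    - {"jaw": 1,"delta_pos": [0,0,0.025],"rotation": [0,0,0]}
    - {"jaw": 1,"delta_pos": [0,0,0.02],"rotation": [0,0,0]}
    - {"jaw": 1,"delta_pos": [0,0,0],"rotation": [0,0,0]}
    - {"jaw": 1,"delta_pos": [0,0,0],"rotation": [0,0,0]}

```text
t: 6.15
ee_pos: [0.5112, -0.0118, 0.1135]
eef_rot: [3.12, -0.363, -0.0]
wrist_force: [0.2, -0.8, -1.6]
gripper_width: 0.0149
```

```bash
cat >> h.py <<'E'
th=np.radians(-13.3);EX=-np.array([np.cos(th),np.sin(th),0]);EY=np.array([-EX[1],EX[0],0])
O=EX*(-.5699)+EY*(-.10895)
def rep():
    s=ctrl.state();p=np.array(s['ee_pos'])-O;f=np.array(s['wrist_force'])
    print('pliers xyz mm',np.round([1e3*p@EX,1e3*p@EY,1e3*p[2]],1),'F',np.round([f@EX,f@EY,f[2]],1),'w',round(s['gripper_width']*1e3,1),'t',round(s['t'],2),'yaw',round(Rn.from_rotvec(s['eef_rot']).as_matrix()[1,0],3))
    return s
E
python3 - <<'E'
from h import *
rep();snap('wrist','w4.png')
E
```

```text
pliers xyz mm [ 69.7   2.8 113.5] F [-0.4  0.7 -1.6] w 14.9 t 6.15 yaw -0.229
```

View pics/w4.png

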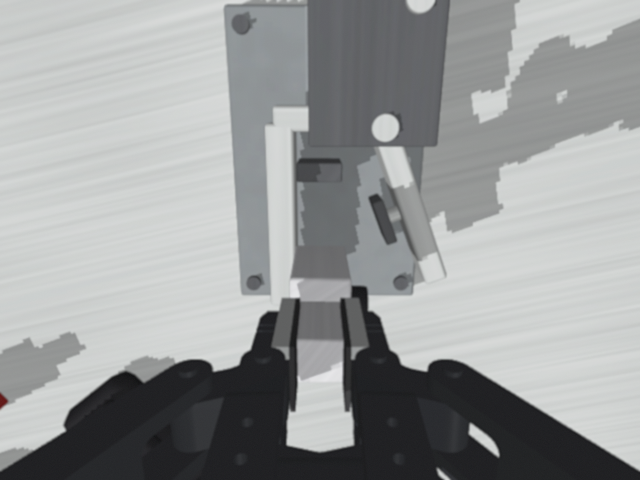

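Block hangs between the jaws, clear of the fixed jaw (u≈293) and of the pad (383,215). Lowering to about 3 mm over the plate.

Emit:
jog_arm:
  increments:
    - {"jaw": 1,"delta_pos": [0,0,0.02],"rotation": [0,0,0]}
    - {"jaw": 1,"delta_pos": [0,0,0.015],"rotation": [0,0,0]}
    - {"jaw": 1,"delta_pos": [0,0,0.01],"rotation": [0,0,0]}
    - {"jaw": 1,"delta_pos": [0,0,0.004],"rotation": [0,0,0]}
    - {"jaw": 1,"delta_pos": [0.01,0,0],"rotation": [0,0,0]}
    - {"jaw": 1,"delta_pos": [0.01,0,0],"rotation": [0,0,0]}
    - {"jaw": 1,"delta_pos": [0,0,0],"rotation": [0,0,0]}
    - {"jaw": 1,"delta_pos": [0,0,0],"rotation": [0,0,0]}

```text
t: 7.0
ee_pos: [0.5313, -0.0165, 0.0647]
eef_rot: [-3.12, 0.365, -0.002]
wrist_force: [-1.3, 0.1, -2.5]
gripper_width: 0.0147
```

```bash
python3 -c "
from h import *
rep()"
```

```text
pliers xyz mm [49.   2.8 64.7] F [ 1.3  0.2 -2.5] w 14.7 t 7.0 yaw -0.231
```

Emit:
jog_arm:
  increments:
    - {"jaw": 1,"delta_pos": [0,0,0.002],"rotation": [0,0,0]}
    - {"jaw": 1,"delta_pos": [0,0,0.0015],"rotation": [0,0,0]}
    - {"jaw": 1,"delta_pos": [0,0,0],"rotation": [0,0,0]}

```text
t: 7.3
ee_pos: [0.5304, -0.0163, 0.0612]
eef_rot: [-3.12, 0.364, -0.0]
wrist_force: [-0.6, 0.3, 3.5]
gripper_width: 0.015
```

Emit:
jog_arm:
  increments:
    - {"jaw": 1,"delta_pos": [0.002,0,0],"rotation": [0,0,0]}
    - {"jaw": 1,"delta_pos": [0.001,0,0],"rotation": [0,0,0]}
    - {"jaw": 1,"delta_pos": [0,0,0],"rotation": [0,0,0]}

```text
t: 7.6
ee_pos: [0.5317, -0.0167, 0.0613]
eef_rot: [-3.12, 0.365, 0.006]
wrist_force: [-5.0, 1.3, 7.5]
gripper_width: 0.0149
```

```bash
python3 -c "
from h import *
rep()"
```

```text
pliers xyz mm [48.6  2.9 61.3] F [ 5.2 -0.1  7.5] w 14.9 t 7.6 yaw -0.231
```

Force could be plate friction (Fz 7.5); unload vertically to tell.

Emit:
jog_arm:
  increments:
    - {"jaw": 1,"delta_pos": [0,0,-0.002],"rotation": [0,0,0]}
    - {"jaw": 1,"delta_pos": [0,0,0],"rotation": [0,0,0]}
    - {"jaw": 1,"delta_pos": [0,0,0],"rotation": [0,0,0]}

```text
t: 7.9
ee_pos: [0.5336, -0.0172, 0.0626]
eef_rot: [3.12, -0.364, 0.001]
wrist_force: [0.5, -0.2, -1.5]
gripper_width: 0.0144
```

```bash
python3 -c "
from h import *
rep()"
```

```text
pliers xyz mm [46.6  2.9 62.6] F [-0.5  0.  -1.5] w 14.4 t 7.9 yaw -0.23
```

Confirmed friction, with no stop yet. Hovering now; creep to the stop.

Emit:
jog_arm:
  increments:
    - {"jaw": 1,"delta_pos": [0.001,0,0],"rotation": [0,0,0]}
    - {"jaw": 1,"delta_pos": [0.001,0,0],"rotation": [0,0,0]}
    - {"jaw": 1,"delta_pos": [0,0,0],"rotation": [0,0,0]}

```text
t: 8.2
ee_pos: [0.5356, -0.0176, 0.0627]
eef_rot: [3.12, -0.364, 0.0]
wrist_force: [0.0, 0.5, -1.9]
gripper_width: 0.0151
```

Emit:
jog_arm:
  increments:
    - {"jaw": 1,"delta_pos": [0.001,0,0],"rotation": [0,0,0]}
    - {"jaw": 1,"delta_pos": [0,0,0],"rotation": [0,0,0]}

```text
t: 8.4
ee_pos: [0.5366, -0.0179, 0.0628]
eef_rot: [3.12, -0.364, 0.0]
wrist_force: [0.6, -0.1, -1.4]
gripper_width: 0.0147
```

```bash
python3 -c "
from h import *
rep()"
```

```text
pliers xyz mm [43.6  2.9 62.8] F [-0.7 -0.1 -1.4] w 14.7 t 8.4 yaw -0.23
```

Emit:
jog_arm:
  increments:
    - {"jaw": 1,"delta_pos": [0.001,0,0],"rotation": [0,0,0]}
    - {"jaw": 1,"delta_pos": [0,0,0],"rotation": [0,0,0]}

```text
t: 8.6
ee_pos: [0.5368, -0.0179, 0.0627]
eef_rot: [3.12, -0.364, -0.002]
wrist_force: [-1.5, 0.2, -1.4]
gripper_width: 0.0152
```

Emit:
jog_arm:
  increments:
    - {"jaw": 1,"delta_pos": [0.001,0,0],"rotation": [0,0,0]}
    - {"jaw": 1,"delta_pos": [0,0,0],"rotation": [0,0,0]}

```text
t: 8.8
ee_pos: [0.537, -0.018, 0.0626]
eef_rot: [-3.12, 0.364, 0.005]
wrist_force: [-4.0, 1.6, 1.4]
gripper_width: 0.015
```

Emit:
jog_arm:
  increments:
    - {"jaw": 1,"delta_pos": [0.001,0,0],"rotation": [0,0,0]}
    - {"jaw": 1,"delta_pos": [0,0,0],"rotation": [0,0,0]}

```text
t: 9.0
ee_pos: [0.5371, -0.0181, 0.0625]
eef_rot: [-3.12, 0.364, 0.008]
wrist_force: [-6.6, 1.9, 2.0]
gripper_width: 0.015
```

Stop felt at 7 N. Ease by 1 mm, then creep to the fixed jaw.

Emit:
jog_arm:
  increments:
    - {"jaw": 1,"delta_pos": [-0.001,0,0],"rotation": [0,0,0]}
    - {"jaw": 1,"delta_pos": [0,-0.001,0],"rotation": [0,0,0]}
    - {"jaw": 1,"delta_pos": [0,-0.001,0],"rotation": [0,0,0]}
    - {"jaw": 1,"delta_pos": [0,0,0],"rotation": [0,0,0]}

```text
t: 9.4
ee_pos: [0.5371, -0.0175, 0.0624]
eef_rot: [3.118, -0.361, -0.006]
wrist_force: [-7.1, -3.9, -0.4]
gripper_width: 0.0145
```

Emit:
jog_arm:
  increments:
    - {"jaw": 1,"delta_pos": [0,-0.001,0],"rotation": [0,0,0]}
    - {"jaw": 1,"delta_pos": [0,0,0],"rotation": [0,0,0]}

```text
t: 9.6
ee_pos: [0.5371, -0.0175, 0.0624]
eef_rot: [3.116, -0.36, -0.006]
wrist_force: [-7.3, -8.0, 1.6]
gripper_width: 0.0146
```

Emit:
jog_arm:
  increments:
    - {"jaw": 1,"delta_pos": [0,-0.001,0],"rotation": [0,0,0]}
    - {"jaw": 1,"delta_pos": [0,0,0],"rotation": [0,0,0]}

```text
t: 9.8
ee_pos: [0.5371, -0.0174, 0.0624]
eef_rot: [3.115, -0.359, -0.006]
wrist_force: [-7.4, -10.6, 1.1]
gripper_width: 0.0146
```

```bash
python3 -c "
from h import *
rep()"
```

```text
pliers xyz mm [43.2  2.3 62.4] F [ 4.7 12.   1.1] w 14.6 t 9.8 yaw -0.228
```

Emit:
jog_arm:
  increments:
    - {"jaw": 1,"delta_pos": [0,0.002,0],"rotation": [0,0,0]}
    - {"jaw": 1,"delta_pos": [0,0,0.001],"rotation": [0,0,0]}
    - {"jaw": 1,"delta_pos": [0,0,0.0005],"rotation": [0,0,0]}
    - {"jaw": 1,"delta_pos": [0,0,0],"rotation": [0,0,0]}

```text
t: 10.2
ee_pos: [0.5371, -0.0176, 0.0614]
eef_rot: [3.118, -0.362, -0.005]
wrist_force: [-6.6, -4.0, 4.6]
gripper_width: 0.0148
```

```bash
python3 -c "
from h import *
rep()"
```

```text
pliers xyz mm [43.2  2.5 61.4] F [5.5 5.4 4.6] w 14.8 t 10.2 yaw -0.229
```

Emit:
jog_arm:
  increments:
    - {"jaw": 0.9,"delta_pos": [0,0,0],"rotation": [0,0,0]}
    - {"jaw": 0.7,"delta_pos": [0,0,0],"rotation": [0,0,0]}
    - {"jaw": 0.5,"delta_pos": [0,0,0],"rotation": [0,0,0]}
    - {"jaw": 0.5,"delta_pos": [0,0,0],"rotation": [0,0,0]}
    - {"jaw": 0.5,"delta_pos": [0,0,0],"rotation": [0,0,0]}

```text
t: 10.7
ee_pos: [0.5396, -0.0163, 0.0616]
eef_rot: [-3.12, 0.364, -0.003]
wrist_force: [0.7, 0.1, -0.9]
gripper_width: 0.0428
```

Emit:
jog_arm:
  increments:
    - {"jaw": 0.5,"delta_pos": [0,0,-0.02],"rotation": [0,0,0]}
    - {"jaw": 0.5,"delta_pos": [0,0,-0.04],"rotation": [0,0,0]}
    - {"jaw": 0.5,"delta_pos": [0,0,-0.04],"rotation": [0,0,0]}
    - {"jaw": 1,"delta_pos": [0,0,0],"rotation": [0,0,0]}
    - {"jaw": 1,"delta_pos": [0,0,0],"rotation": [0,0,0]}

```text
t: 11.2
ee_pos: [0.5394, -0.0163, 0.1622]
eef_rot: [-3.12, 0.364, -0.004]
wrist_force: [0.8, 0.6, 0.1]
gripper_width: 0.0146
```

```bash
python3 - <<'E'
from h import *
import pickle
c=ctrl.calibration('wrist');s=rep();pickle.dump((c,s),open('w5.pkl','wb'))
snap('wrist','w5.png')
E
```

```text
pliers xyz mm [ 41.3   0.7 162.2] F [-0.6 -0.8  0.1] w 14.6 t 11.2 yaw -0.23
```

View pics/w5.png

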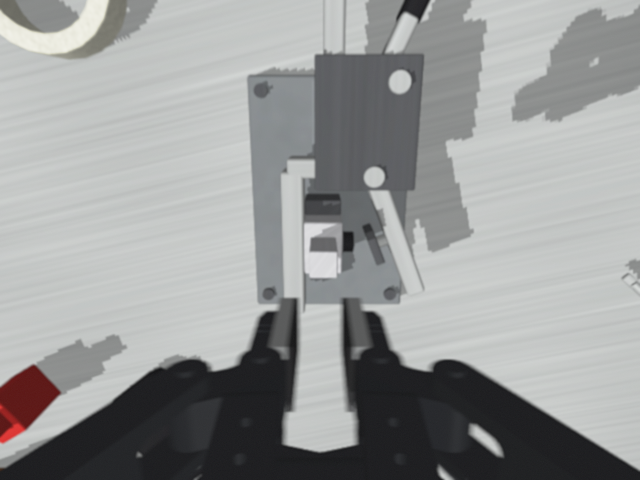

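Cartridge stands at (322,240), back on the stop and beside the fixed jaw, plug towards the pad. Going to the outer side of the moving handle with shut fingers.

Emit:
jog_arm:
  increments:
    - {"jaw": 1,"delta_pos": [0.03,0.02,0],"rotation": [0,0,0]}
    - {"jaw": 1,"delta_pos": [0.038,0.025,0],"rotation": [0,0,0]}
    - {"jaw": 1,"delta_pos": [0.038,0.025,0],"rotation": [0,0,0]}
    - {"jaw": 1,"delta_pos": [0.037,0.024,0],"rotation": [0,0,0]}
    - {"jaw": 1,"delta_pos": [0,0,0],"rotation": [0,0,0]}
    - {"jaw": 1,"delta_pos": [0,0,0.04],"rotation": [0,0,0]}
    - {"jaw": 1,"delta_pos": [0,0,0.03],"rotation": [0,0,0]}
    - {"jaw": 1,"delta_pos": [0,0,0],"rotation": [0,0,0]}

```text
t: 12.05
ee_pos: [0.6516, -0.1393, 0.0848]
eef_rot: [-3.119, 0.364, 0.021]
wrist_force: [-0.4, 0.0, 0.0]
gripper_width: 0.0003
```

```bash
python3 - <<'E'
from h import *
import pickle
c=ctrl.calibration('wrist');s=rep();pickle.dump((c,s),open('w6.pkl','wb'))
snap('wrist','w6.png')
E
```

```text
pliers xyz mm [-96.3  94.6  84.8] F [0.4 0.1 0. ] w 0.3 t 12.05 yaw -0.23
```

View pics/w6.png

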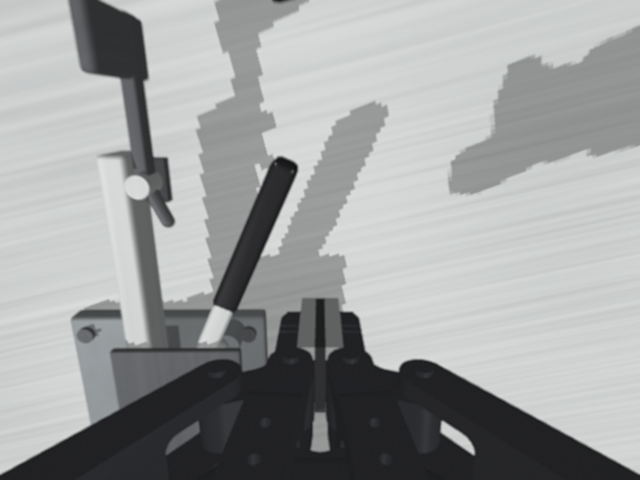

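Handle end at (287,165), fingers shut at (320,310), to its right and clear. Descend and approach.

Emit:
jog_arm:
  increments:
    - {"jaw": 1,"delta_pos": [0.006,0,0.02],"rotation": [0,0,0]}
    - {"jaw": 1,"delta_pos": [0,0,0.02],"rotation": [0,0,0]}
    - {"jaw": 1,"delta_pos": [0,0,0.01],"rotation": [0,0,0]}
    - {"jaw": 1,"delta_pos": [0,0,0],"rotation": [0,0,0]}
    - {"jaw": 1,"delta_pos": [0,-0.004,0],"rotation": [0,0,0]}
    - {"jaw": 1,"delta_pos": [0,-0.004,0],"rotation": [0,0,0]}
    - {"jaw": 1,"delta_pos": [0,-0.004,0],"rotation": [0,0,0]}
    - {"jaw": 1,"delta_pos": [0,0,0],"rotation": [0,0,0]}

```text
t: 12.9
ee_pos: [0.6654, -0.1298, 0.0421]
eef_rot: [3.12, -0.363, 0.002]
wrist_force: [-0.3, -1.2, 0.4]
gripper_width: -0.0
```

```bash
python3 -c "
from h import *
rep()"
```

```text
pliers xyz mm [-107.5   82.2   42.1] F [-0.   1.2  0.4] w -0.0 t 12.9 yaw -0.229
```

Emit:
jog_arm:
  increments:
    - {"jaw": 1,"delta_pos": [-0.005,0,0.006],"rotation": [0,0,0]}
    - {"jaw": 1,"delta_pos": [0,-0.003,0],"rotation": [0,0,0]}
    - {"jaw": 1,"delta_pos": [0,-0.003,0],"rotation": [0,0,0]}
    - {"jaw": 1,"delta_pos": [0,-0.002,0],"rotation": [0,0,0]}
    - {"jaw": 1,"delta_pos": [0,0,0],"rotation": [0,0,0]}

```text
t: 13.4
ee_pos: [0.662, -0.1212, 0.0353]
eef_rot: [-3.12, 0.364, 0.0]
wrist_force: [0.0, -1.1, -0.1]
gripper_width: 0.0001
```

```bash
python3 -c "
from h import *
rep()"
```

```text
pliers xyz mm [-102.2   74.6   35.3] F [-0.3  1.  -0.1] w 0.1 t 13.4 yaw -0.23
```

Emit:
jog_arm:
  increments:
    - {"jaw": 1,"delta_pos": [0,-0.002,0],"rotation": [0,0,0]}
    - {"jaw": 1,"delta_pos": [0,-0.002,0],"rotation": [0,0,0]}
    - {"jaw": 1,"delta_pos": [0,-0.002,0],"rotation": [0,0,0]}
    - {"jaw": 1,"delta_pos": [0,0,0],"rotation": [0,0,0]}

```text
t: 13.8
ee_pos: [0.6636, -0.1174, 0.0354]
eef_rot: [3.117, -0.362, 0.002]
wrist_force: [0.5, -7.2, -0.6]
gripper_width: 0.0002
```

Emit:
jog_arm:
  increments:
    - {"jaw": 1,"delta_pos": [0,-0.002,0],"rotation": [0,0,0]}
    - {"jaw": 1,"delta_pos": [0,-0.002,0],"rotation": [0,0,0]}
    - {"jaw": 1,"delta_pos": [0,0,0],"rotation": [0,0,0]}

```text
t: 14.1
ee_pos: [0.6646, -0.1153, 0.0354]
eef_rot: [3.115, -0.362, 0.003]
wrist_force: [-0.0, -12.3, -2.1]
gripper_width: -0.0001
```

Emit:
jog_arm:
  increments:
    - {"jaw": 1,"delta_pos": [0,-0.002,0],"rotation": [0,0,0]}
    - {"jaw": 1,"delta_pos": [0,-0.002,0],"rotation": [0,0,0]}
    - {"jaw": 1,"delta_pos": [0,0,0],"rotation": [0,0,0]}

```text
t: 14.4
ee_pos: [0.6663, -0.1108, 0.0355]
eef_rot: [3.116, -0.363, 0.005]
wrist_force: [2.5, -10.1, -1.8]
gripper_width: 0.0003
```

```bash
python3 -c "
from h import *
rep()"
```

```text
pliers xyz mm [-104.    63.5   35.5] F [-4.8  9.2 -1.8] w 0.3 t 14.4 yaw -0.23
```

Emit:
jog_arm:
  increments:
    - {"jaw": 1,"delta_pos": [0,-0.002,0],"rotation": [0,0,0]}
    - {"jaw": 1,"delta_pos": [0,-0.002,0],"rotation": [0,0,0]}
    - {"jaw": 1,"delta_pos": [0,0,0],"rotation": [0,0,0]}

```text
t: 14.7
ee_pos: [0.6667, -0.1042, 0.0356]
eef_rot: [3.12, -0.365, 0.002]
wrist_force: [0.7, -1.4, -0.4]
gripper_width: 0.0001
```

Emit:
jog_arm:
  increments:
    - {"jaw": 1,"delta_pos": [0,-0.002,0],"rotation": [0,0,0]}
    - {"jaw": 1,"delta_pos": [0,-0.002,0],"rotation": [0,0,0]}
    - {"jaw": 1,"delta_pos": [0,0,0],"rotation": [0,0,0]}

```text
t: 15.0
ee_pos: [0.6667, -0.1011, 0.0355]
eef_rot: [3.118, -0.362, -0.0]
wrist_force: [-1.1, -5.8, 0.7]
gripper_width: -0.0001
```

Emit:
jog_arm:
  increments:
    - {"jaw": 1,"delta_pos": [0,-0.002,0],"rotation": [0,0,0]}
    - {"jaw": 1,"delta_pos": [0,-0.001,0],"rotation": [0,0,0]}
    - {"jaw": 1,"delta_pos": [0,0,0],"rotation": [0,0,0]}

```text
t: 15.3
ee_pos: [0.6667, -0.1009, 0.0356]
eef_rot: [3.114, -0.36, -0.001]
wrist_force: [-2.1, -14.5, 0.5]
gripper_width: -0.0001
```

```bash
python3 -c "
from h import *
rep()"
```

```text
pliers xyz mm [-102.2   53.8   35.6] F [-1.3 14.6  0.5] w -0.1 t 15.3 yaw -0.228
```

Force fell to 1 N (snap), then met a solid stop at 14.6 N, where a locked handle should be. Back off and check that it stays.

Emit:
jog_arm:
  increments:
    - {"jaw": 1,"delta_pos": [0,0.004,0],"rotation": [0,0,0]}
    - {"jaw": 1,"delta_pos": [0,0.006,0],"rotation": [0,0,0]}
    - {"jaw": 1,"delta_pos": [0,0.02,0],"rotation": [0,0,0]}
    - {"jaw": 1,"delta_pos": [0,0.02,0],"rotation": [0,0,0]}
    - {"jaw": 1,"delta_pos": [0,0,-0.04],"rotation": [0,0,0]}
    - {"jaw": 1,"delta_pos": [0,0,-0.04],"rotation": [0,0,0]}
    - {"jaw": 1,"delta_pos": [0,0,-0.02],"rotation": [0,0,0]}
    - {"jaw": 1,"delta_pos": [0,0,0],"rotation": [0,0,0]}

```text
t: 16.1
ee_pos: [0.6578, -0.1477, 0.1395]
eef_rot: [3.119, -0.366, 0.012]
wrist_force: [-0.0, -0.4, 0.0]
gripper_width: 0.0001
```

```bash
python3 - <<'E'
from h import *
import pickle
c=ctrl.calibration('wrist');s=rep();pickle.dump((c,s),open('w7.pkl','wb'))
a=snap('wrist','w7.png'); b=snap('top','t7.png');d=snap('side','s7.png')
r=lambda im,x,y,w,h,W,H:cv2.resize(im[y:y+h,x:x+w],(W,H),interpolation=cv2.INTER_CUBIC)
cv2.imwrite('pics/m7.png',np.vstack([np.hstack([r(a,0,0,480,360,400,300),r(b,260,190,60,45,400,300)[:, :]]),np.hstack([r(b,255,200,80,60,400,300),r(d,250,180,120,90,400,300)])]))
E
```

```text
pliers xyz mm [-104.3  101.4  139.5] F [-0.1  0.4  0. ] w 0.1 t 16.1 yaw -0.231
```

View pics/m7.png

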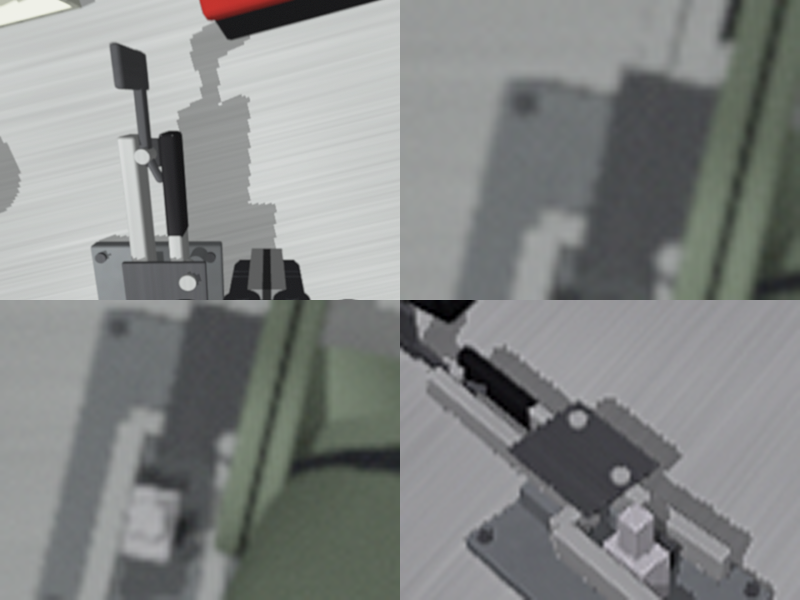

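Handle now parallel to the fixed one and staying locked with the hand off; cartridge still in place. Paddle at w7 px ≈ (155,80); check by projection.

```bash
python3 - <<'E'
from h import *
import pickle
c,s=pickle.load(open('w7.pkl','rb'))
W=lambda x,y,z:O+EX*(x-1.8)/1e3+EY*(y+2.4)/1e3+[0,0,z/1e3]
print(proj(c,[W(-184,19,77),W(-208,19,77),W(-184,13,77),W(-208,13,77),W(-184,19,31)]).round(0).tolist())
g=cv2.cvtColor(cv2.imread('pics/w7.png'),6)
m=(g[30:130,110:200]<85).astype(np.uint8);n,l,st,_=cv2.connectedComponentsWithStats(m);print(st[1:]+[110,30,0,0,0])
cs,_=cv2.findContours((l==1+np.argmax(st[1:,4])).astype(np.uint8),0,2);k=max(cs,key=cv2.contourArea);print((cv2.approxPolyDP(k,2,True).reshape(-1,2)+[110,30]).tolist())
E
```

```text
[[149.0, 100.0], [142.0, 43.0], [136.0, 100.0], [128.0, 43.0], [181.0, 104.0]]
[[ 136   53   42   77 1734]]
[[136, 53], [140, 56], [145, 104], [167, 107], [170, 112], [171, 129], [176, 129], [174, 108], [177, 106], [173, 66], [145, 54]]
```

Emit:
jog_arm:
  increments:
    - {"jaw": 1,"delta_pos": [0.03,-0.013,0],"rotation": [0,0,0]}
    - {"jaw": 1,"delta_pos": [0.03,-0.014,0],"rotation": [0,0,0]}
    - {"jaw": 1,"delta_pos": [0.032,-0.014,0],"rotation": [0,0,0]}
    - {"jaw": 1,"delta_pos": [0,0,0],"rotation": [0,0,0]}
    - {"jaw": 1,"delta_pos": [0,0,0.03],"rotation": [0,0,0]}
    - {"jaw": 1,"delta_pos": [0,0,0.03],"rotation": [0,0,0]}
    - {"jaw": 1,"delta_pos": [0,0,0.028],"rotation": [0,0,0]}
    - {"jaw": 1,"delta_pos": [0,0,0],"rotation": [0,0,0]}

```text
t: 17.05
ee_pos: [0.7502, -0.1267, 0.0402]
eef_rot: [-3.12, 0.364, 0.021]
wrist_force: [-0.0, -0.6, -1.0]
gripper_width: -0.0001
```

```bash
python3 -c "
from h import *
rep()"
```

```text
pliers xyz mm [-189.3   59.7   40.2] F [-0.1  0.6 -1. ] w -0.1 t 17.05 yaw -0.23
```

Emit:
jog_arm:
  increments:
    - {"jaw": 1,"delta_pos": [0.006,0,-0.01],"rotation": [0,0,0]}
    - {"jaw": 1,"delta_pos": [0,-0.008,0],"rotation": [0,0,0]}
    - {"jaw": 1,"delta_pos": [0,-0.008,0],"rotation": [0,0,0]}
    - {"jaw": 1,"delta_pos": [0,-0.004,0],"rotation": [0,0,0]}
    - {"jaw": 1,"delta_pos": [0,0,0],"rotation": [0,0,0]}
    - {"jaw": 1,"delta_pos": [0,0,0],"rotation": [0,0,0]}

```text
t: 17.65
ee_pos: [0.7655, -0.1087, 0.0576]
eef_rot: [3.12, -0.363, 0.0]
wrist_force: [0.0, 0.4, 0.7]
gripper_width: 0.0
```

```bash
python3 -c "
from h import *
rep()"
```

```text
pliers xyz mm [-200.    38.6   57.6] F [ 0.1 -0.4  0.7] w 0.0 t 17.65 yaw -0.23
```

Emit:
jog_arm:
  increments:
    - {"jaw": 1,"delta_pos": [0.0,-0.003,0],"rotation": [0,0,0]}
    - {"jaw": 1,"delta_pos": [0,-0.003,0],"rotation": [0,0,0]}
    - {"jaw": 1,"delta_pos": [0,-0.003,0],"rotation": [0,0,0]}
    - {"jaw": 1,"delta_pos": [0,-0.003,0],"rotation": [0,0,0]}
    - {"jaw": 1,"delta_pos": [0,0,0],"rotation": [0,0,0]}

```text
t: 18.15
ee_pos: [0.7681, -0.0971, 0.0572]
eef_rot: [3.12, -0.364, -0.001]
wrist_force: [-0.8, -1.3, 0.2]
gripper_width: -0.0002
```

Emit:
jog_arm:
  increments:
    - {"jaw": 1,"delta_pos": [0,-0.003,0],"rotation": [0,0,0]}
    - {"jaw": 1,"delta_pos": [0,-0.003,0],"rotation": [0,0,0]}
    - {"jaw": 1,"delta_pos": [0,0,0],"rotation": [0,0,0]}

```text
t: 18.45
ee_pos: [0.7696, -0.0911, 0.0571]
eef_rot: [-3.12, 0.363, 0.001]
wrist_force: [-0.1, -2.0, 0.6]
gripper_width: -0.0
```

Emit:
jog_arm:
  increments:
    - {"jaw": 1,"delta_pos": [0,-0.003,0],"rotation": [0,0,0]}
    - {"jaw": 1,"delta_pos": [0,-0.003,0],"rotation": [0,0,0]}
    - {"jaw": 1,"delta_pos": [0,0,0],"rotation": [0,0,0]}

```text
t: 18.75
ee_pos: [0.7712, -0.0852, 0.0573]
eef_rot: [3.12, -0.363, 0.0]
wrist_force: [-0.4, -2.0, -0.9]
gripper_width: -0.0004
```

```bash
python3 -c "
from h import *
rep()"
```

```text
pliers xyz mm [-200.2   14.5   57.3] F [-0.1  2.1 -0.9] w -0.4 t 18.75 yaw -0.23
```

Emit:
jog_arm:
  increments:
    - {"jaw": 1,"delta_pos": [0,-0.003,0],"rotation": [0,0,0]}
    - {"jaw": 1,"delta_pos": [0,-0.002,0],"rotation": [0,0,0]}
    - {"jaw": 1,"delta_pos": [0,0,0],"rotation": [0,0,0]}

```text
t: 19.05
ee_pos: [0.7724, -0.0805, 0.0573]
eef_rot: [3.12, -0.364, 0.0]
wrist_force: [-1.2, -3.0, -0.2]
gripper_width: 0.0
```

```bash
python3 - <<'E'
from h import *
rep();d=snap('side','s8.png');a=snap('wrist','w8.png')
o=cv2.imread('pics/side0.png');k=cv2.imread('pics/s7.png')
# black sleeve region in the first (open) and locked pictures
for n,i in(('open',o),('locked',k),('now',d)):
    g=cv2.cvtColor(i,6)
    print(n,'sleeve-open px',g[200,293],g[208,297],'sleeve-locked px',g[203,282],g[206,286])
E
```

```text
pliers xyz mm [-200.3    9.6   57.3] F [ 0.5  3.2 -0.2] w 0.0 t 19.05 yaw -0.23
open sleeve-open px 18 62 sleeve-locked px 148 145
locked sleeve-open px 158 104 sleeve-locked px 48 61
now sleeve-open px 20 70 sleeve-locked px 101 163
```

The handle has sprung open. Retract from the paddle, lift, and withdraw to a clear place for the last check.

Emit:
jog_arm:
  increments:
    - {"jaw": 1,"delta_pos": [0,0.01,0],"rotation": [0,0,0]}
    - {"jaw": 1,"delta_pos": [0,0.02,0],"rotation": [0,0,0]}
    - {"jaw": 1,"delta_pos": [0,0.03,0],"rotation": [0,0,0]}
    - {"jaw": 1,"delta_pos": [0,0,0],"rotation": [0,0,0]}
    - {"jaw": 1,"delta_pos": [0,0,-0.04],"rotation": [0,0,0]}
    - {"jaw": 1,"delta_pos": [0,0,-0.04],"rotation": [0,0,0]}
    - {"jaw": 1,"delta_pos": [0,0,-0.04],"rotation": [0,0,0]}
    - {"jaw": 1,"delta_pos": [0,0.03,0],"rotation": [0,0,0]}
    - {"jaw": 1,"delta_pos": [-0.02,0.04,0],"rotation": [0,0,0]}
    - {"jaw": 1,"delta_pos": [-0.02,0.04,0],"rotation": [0,0,0]}
    - {"jaw": 1,"delta_pos": [-0.02,0.04,0],"rotation": [0,0,0]}
    - {"jaw": 1,"delta_pos": [0,0,0],"rotation": [0,0,0]}

```text
t: 20.35
ee_pos: [0.6615, -0.2764, 0.1779]
eef_rot: [3.118, -0.374, -0.002]
wrist_force: [-0.2, 0.2, -0.1]
gripper_width: -0.0001
```

```bash
python3 - <<'E'
from h import *
rep();a=snap('top','t9.png');d=snap('side','s9.png')
r=lambda im,x,y,w,h,W,H:cv2.resize(im[y:y+h,x:x+w],(W,H),interpolation=cv2.INTER_CUBIC)
cv2.imwrite('pics/m9.png',np.vstack([np.hstack([r(a,255,140,80,60,400,300),r(a,255,215,80,60,400,300)]),np.hstack([r(d,285,220,80,60,400,300),r(d,0,0,640,480,400,300)])]))
for n,i,j in(('top','top0.png',a),('side','side0.png',d)):
    m=(cv2.absdiff(cv2.imread('pics/'+i),j).max(2)>45).astype(np.uint8)
    N,l,s,c=cv2.connectedComponentsWithStats(m)
    print(n,[x.tolist() for x in s[1:] if x[4]>25])
E
```

```text
pliers xyz mm [-137.4  225.7  177.9] F [ 0.2 -0.1 -0.1] w -0.1 t 20.35 yaw -0.236
top [[231, 100, 256, 373, 21329], [404, 107, 18, 38, 114], [446, 112, 51, 54, 2096], [168, 233, 38, 18, 375], [531, 233, 25, 77, 793], [279, 237, 12, 15, 131], [412, 259, 17, 19, 221], [636, 258, 4, 9, 32], [631, 277, 9, 37, 307], [426, 311, 188, 72, 4890], [360, 384, 69, 87, 2415], [519, 406, 121, 74, 4112], [307, 416, 13, 10, 57], [290, 424, 79, 56, 1803], [226, 456, 15, 24, 84], [272, 468, 26, 12, 87]]
side [[320, 0, 39, 14, 212], [437, 0, 203, 340, 33770], [549, 0, 39, 71, 845], [331, 18, 28, 15, 87], [319, 25, 13, 8, 26], [322, 37, 33, 9, 140], [313, 73, 12, 18, 73], [334, 100, 9, 17, 78], [311, 239, 20, 27, 251], [590, 246, 5, 32, 36], [548, 270, 7, 31, 34], [523, 302, 83, 112, 2663], [507, 326, 22, 79, 900], [600, 330, 33, 68, 1034], [228, 339, 24, 44, 525], [604, 353, 4, 14, 26], [593, 366, 20, 40, 238], [590, 389, 6, 14, 35], [524, 412, 69, 68, 2164], [547, 415, 75, 48, 566], [623, 446, 17, 10, 65]]
```

View pics/m9.png

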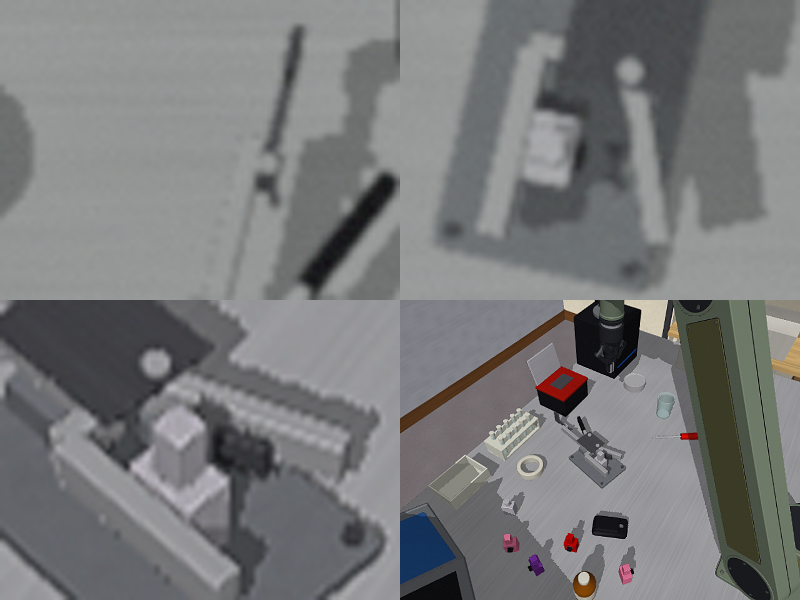

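```bash
python3 -c "
from rig import ctrl
print(ctrl.hand_in())"
```

```text
the job is handed in; nothing more can be done
None
```

The job is done and handed in at about 20 s of robot time; no verdict was reported.

- **Cartridge:** I took the grey, square-necked one with the plug out. I stood it in the pliers, plug towards the moving jaw, and felt about 7 N on the throat stop and up to 12 N on the fixed jaw. I eased both off to about 5 N before letting go. An earlier 5 N reading turned out to be friction on the plate, so I lifted slightly and repeated the push.
- **Pliers:** I pushed the moving handle in with shut fingers. The readings taken between steps peaked at 12 N, fell to 1 N at the snap, then rose to 14.6 N on the end stop. With the hand off, the handle stayed parallel to the fixed one. I then pushed the release paddle, reading about 3 N at most, and the handle sprang open.
- **Last pictures:** The pliers are open and the cartridge is standing by the fixed jaw at the throat stop. The robot is clear, with wrist force about 0.
- **Bystanders:** In the side view only the cartridge, pliers and arm had changed. A small change near the beaker in the top view did not show in the side view; I took it for the arm's shadow.
- **Not measured:** How far the plug went in was not measured. It is inferred from the lock and the handle reaching its stop.
- **Disagreement:** The touched positions differed from the camera estimates by about 2 mm in each direction, so I placed the cartridge by feel.

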